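# Load the egg boiler and switch it on

### The job

Fill the two empty seats of the egg boiler with two eggs from the wooden rack, letting each egg settle upright in its collar before you let go, and leave the other eggs where they are. Then set the domed lid squarely on the boiler's rim, and only then press the rocker switch fully on. Handle the eggs gently, without crushing, dropping or knocking them, and leave the other things on the worktop in their places.

Things in the scene. Friction and masses are not known exactly. Their poses are not given: they have to be found in the camera images.
- egg0: a hen's egg, brown, 44 mm wide and 55 mm tall, standing blunt end down, 51 to 72 g; origin on its axis at its widest height, 22 mm above its lowest and 33 mm below its highest point; z runs up its axis. It cracks if squeezed with over 45 N by each finger or if it falls 6 mm or more. Stands in the wooden rack at the start.
- egg1: a hen's egg, brown, 44 mm wide and 55 mm tall, standing blunt end down, 51 to 72 g; origin on its axis at its widest height, 22 mm above its lowest and 33 mm below its highest point; z runs up its axis. It cracks if squeezed with over 45 N by each finger or if it falls 6 mm or more. Stands in the wooden rack at the start.
- egg2: a hen's egg, brown, 44 mm wide and 55 mm tall, standing blunt end down, 51 to 72 g; origin on its axis at its widest height, 22 mm above its lowest and 33 mm below its highest point; z runs up its axis. It cracks if squeezed with over 45 N by each finger or if it falls 6 mm or more. Stands in the wooden rack at the start.
- egg3: a hen's egg, brown, 44 mm wide and 55 mm tall, standing blunt end down, 51 to 72 g; origin on its axis at its widest height, 22 mm above its lowest and 33 mm below its highest point; z runs up its axis. It cracks if squeezed with over 45 N by each finger or if it falls 6 mm or more. Stands in the wooden rack at the start.
- tray_egg0: a hen's egg, brown, 44 mm wide and 55 mm tall, standing blunt end down, 51 to 72 g; origin on its axis at its widest height, 22 mm above its lowest and 33 mm below its highest point; z runs up its axis. It cracks if squeezed with over 45 N by each finger or if it falls 6 mm or more. Already settled in the boiler's tray at the start; it stays there.
- tray_egg1: a hen's egg, brown, 44 mm wide and 55 mm tall, standing blunt end down, 51 to 72 g; origin on its axis at its widest height, 22 mm above its lowest and 33 mm below its highest point; z runs up its axis. It cracks if squeezed with over 45 N by each finger or if it falls 6 mm or more. Already settled in the boiler's tray at the start; it stays there.
- seat_a (a point): an empty seat of the boiler's egg tray: where the origin of a settled egg comes, 70 mm above the worktop, 41 mm from the boiler's centre. The seat is a steel collar, 39 mm outside, 33 to 34 mm inside, its upper edge 14 mm below this point and 11 mm above the tray's plate. Four collars stand a quarter turn apart, turned any way; the empty two face each other between two with eggs.
- seat_b (a point): an empty seat of the boiler's egg tray: where the origin of a settled egg comes, 70 mm above the worktop, 41 mm from the boiler's centre. The seat is a steel collar, 39 mm outside, 33 to 34 mm inside, its upper edge 14 mm below this point and 11 mm above the tray's plate. Four collars stand a quarter turn apart, turned any way; the empty two face each other between two with eggs.
- egg_rack: fixed wooden egg rack, 178 x 120 x 36 mm (x, y, z); origin under its centre on the worktop. Six round holes of 30 mm in its top, at x = -58, 0, 58 mm and y = -29, 29 mm; four eggs stand at (-58,-29), (0,-29), (0,29), (58,29), origins 52 mm above the worktop, 16 mm above the rack's top. Only 14 mm are free between neighbours.
- boiler: fixed electric egg boiler, white with a steel rim, a round base of 161 mm diameter; origin under its centre on the worktop. Its rim is 40 mm above the worktop; inside it lies the steel egg tray. A control pod 46 mm wide and 30 mm high juts out along the boiler's own -x to 124 mm from its centre and carries the rocker switch.
- lid: loose clear domed lid with a steel-trimmed rim and a black knob, 155 mm outside, 149 mm inside at the rim, 110 mm tall with its knob, 0.15 to 0.31 kg; origin at the centre of its rim's underside. It stands on the worktop at the start.
- lid_knob (a point): middle of the grip of the lid's knob (29 mm diameter, its head reaches from 91 to 110 mm above the rim's underside, the dome's top is at 78 mm), 98.5 mm above the lid's origin
- lid_seat (a point): centre of the boiler's rim, 40 mm above the worktop: the lid's origin comes to this point. The lid goes over a 140 mm step with about 4 mm play all round
- switch (a joint): the black rocker switch on the pod, in rad: near 0 = off (its outer end, away from the boiler's centre, stands up), 0.42 = fully on (outer end down). It stays where it is left; about 3 N on the outer end move it
- switch_press (a point): top of the rocker's outer end, about 112 mm from the boiler's centre along the boiler's own -x, 47 mm above the worktop when off; the rocker is 20 mm wide. Pressed here it goes down 5 mm and still stands proud of the pod
- spice_jar: spice jar with a dark cap, 41 mm wide, 105 mm tall, a bystander; origin at the centre of its underside
- salt_shaker: glass salt shaker, 44 mm wide, 90 mm tall, a bystander; origin at the centre of its underside
- garlic: garlic bulb, 54 mm wide, 53 mm tall, a bystander; origin at the centre of its underside
- mixer_tap: fixed tall kitchen tap behind the sink, left of the work, which the arm must go round; origin at the middle of its plan, on the worktop. It takes up 210 mm each way in plan and is 362 mm tall (swan neck towards -x); its two upright lever grips, at x = 78, y = -87 and 87 mm, are 175 mm tall

How it is judged:
On the way, in this order (a step that is already met when the one before it is completed fails the run):
1. an egg stands settled and released in each of the two seats (((distance between egg0 and seat_a below 0.005 m and angle between egg0's own z axis and vertical below 0.3 rad) or (distance between egg1 and seat_a below 0.005 m and angle between egg1's own z axis and vertical below 0.3 rad) or (distance between egg2 and seat_a below 0.005 m and angle between egg2's own z axis and vertical below 0.3 rad) or (distance between egg3 and seat_a below 0.005 m and angle between egg3's own z axis and vertical below 0.3 rad)) and ((distance between egg0 and seat_b below 0.005 m and angle between egg0's own z axis and vertical below 0.3 rad) or (distance between egg1 and seat_b below 0.005 m and angle between egg1's own z axis and vertical below 0.3 rad) or (distance between egg2 and seat_b below 0.005 m and angle between egg2's own z axis and vertical below 0.3 rad) or (distance between egg3 and seat_b below 0.005 m and angle between egg3's own z axis and vertical below 0.3 rad)) and contact force between the fingers and egg0 below 0.05 N and contact force between the fingers and egg1 below 0.05 N and contact force between the fingers and egg2 below 0.05 N and contact force between the fingers and egg3 below 0.05 N), for 0.3 s.
2. the lid sits squarely on the boiler's rim (distance between lid and lid_seat below 0.006 m and angle between lid's own z axis and vertical below 0.05 rad), for 0.2 s.
3. the switch is pressed on (value of joint switch above 0.34 rad), for 0.1 s.
At the end, for the whole second after the job is handed in: An upright egg at rest in each empty seat (within 5 mm, 0.3 rad); the other two rack eggs within 12 mm and the tray's own eggs within 8 mm of where they stood; the lid at rest on the rim (6 mm, 0.05 rad); the switch beyond 0.34 rad (all of step 2 and ((distance between egg0 and seat_a below 0.005 m and angle between egg0's own z axis and vertical below 0.3 rad) or (distance between egg1 and seat_a below 0.005 m and angle between egg1's own z axis and vertical below 0.3 rad) or (distance between egg2 and seat_a below 0.005 m and angle between egg2's own z axis and vertical below 0.3 rad) or (distance between egg3 and seat_a below 0.005 m and angle between egg3's own z axis and vertical below 0.3 rad)) and ((distance between egg0 and seat_b below 0.005 m and angle between egg0's own z axis and vertical below 0.3 rad) or (distance between egg1 and seat_b below 0.005 m and angle between egg1's own z axis and vertical below 0.3 rad) or (distance between egg2 and seat_b below 0.005 m and angle between egg2's own z axis and vertical below 0.3 rad) or (distance between egg3 and seat_b below 0.005 m and angle between egg3's own z axis and vertical below 0.3 rad)) and distance of each of tray_egg0, tray_egg1 from where it was at the start of the episode below 0.008 m and (distance of egg0 from where it was at the start of the episode below 0.012 m or distance between egg0 and seat_a below 0.005 m or distance between egg0 and seat_b below 0.005 m) and (distance of egg1 from where it was at the start of the episode below 0.012 m or distance between egg1 and seat_a below 0.005 m or distance between egg1 and seat_b below 0.005 m) and (distance of egg2 from where it was at the start of the episode below 0.012 m or distance between egg2 and seat_a below 0.005 m or distance between egg2 and seat_b below 0.005 m) and (distance of egg3 from where it was at the start of the episode below 0.012 m or distance between egg3 and seat_a below 0.005 m or distance between egg3 and seat_b below 0.005 m) and value of joint switch above 0.34 rad and linear speed of each of egg0, egg1, egg2, egg3, lid below 0.02 m/s); the robot touches nothing.
It fails at once if an egg is crushed: the two fingers together press on it with more than 90 N (contact force between the fingers and egg0 above 90 N or contact force between the fingers and egg1 above 90 N or contact force between the fingers and egg2 above 90 N or contact force between the fingers and egg3 above 90 N or contact force between the fingers and tray_egg0 above 90 N or contact force between the fingers and tray_egg1 above 90 N).
It fails at once if an egg is let go before it has settled, or knocked over: it moves faster than 0.35 m/s while no finger touches it ((linear speed of egg0 above 0.35 m/s and contact force between the fingers and egg0 below 0.05 N) or (linear speed of egg1 above 0.35 m/s and contact force between the fingers and egg1 below 0.05 N) or (linear speed of egg2 above 0.35 m/s and contact force between the fingers and egg2 below 0.05 N) or (linear speed of egg3 above 0.35 m/s and contact force between the fingers and egg3 below 0.05 N) or (linear speed of tray_egg0 above 0.35 m/s and contact force between the fingers and tray_egg0 below 0.05 N) or (linear speed of tray_egg1 above 0.35 m/s and contact force between the fingers and tray_egg1 below 0.05 N)).
It fails at once if an egg is pressed with more than 40 N against the tray or the lid (contact force between any of egg_tray, lid and egg0 above 40 N or contact force between any of egg_tray, lid and egg1 above 40 N or contact force between any of egg_tray, lid and egg2 above 40 N or contact force between any of egg_tray, lid and egg3 above 40 N or contact force between any of egg_tray, lid and tray_egg0 above 40 N or contact force between any of egg_tray, lid and tray_egg1 above 40 N).
It fails at once if an egg falls on the worktop (height (world z) of any of egg0, egg1, egg2, egg3, tray_egg0, tray_egg1 below 0.04 m).
It fails at once if the spice jar, salt shaker or garlic is moved by more than 25 mm (distance of any of spice_jar, salt_shaker, garlic from where it was at the start of the episode above 0.025 m).
It also fails if it takes over 72 s, if anything falls off the work surface, if the arm or the gripper's body presses on something with over 40 N, if the wrist force passes 120 N, or if a joint passes its speed limit or range.

### The arm

A 7-joint arm with a two-finger parallel gripper is mounted at the origin on a cart in front of the work surface, level with it; the furniture and walls round the work are solid. World frame = base frame: x ahead of the robot, y to its left, z up, the work surface at z = 0. Lengths are in m, angles in rad, forces in N, time in s.
With the tool pointing down it reaches from about 0.4 to 0.875 m from the base axis. Payload 6.5 kg.
Tool frame: the origin (TCP) lies midway between the tips of the shut fingers; the grasp point (between the pads) lies r.hold_point_z behind it (r.hold_point_z is the distance from the TCP to the grasp point, in m); z points along the fingers, y is the line along which they close (so a half turn about z gives the same grasp; the last joint's range is limited). The gripper opens to 88 mm and grips with 3 to 60 N. Pads are 18 mm wide; open, the fingers measure 123 mm over their backs; the gripper's body (75 mm by 187 mm) begins 45 mm behind the grasp point.
Start: joints at [-1.404, 0.536, -0.004, 1.538, 0.003, 1.067, -0.071], TCP at [0.15, 0.632, 0.239] pointing down, gripper open.
Joint ranges: [-2.7, 2.7], [-0.37, 2.16], [-1.27, 1.26], [0.24, 2.4], [-1.31, 4.45], [0.19, 1.91], [-2.76, 2.76]. Speed limits (rad/s): [2.39, 2.39, 3.14, 3.14, 3.14, 3.14, 3.14].

### API

Orientations are given as a unit quaternion [x, y, z, w].
In Python, from cell import r gives the robot as it stands. The module is installed in compiled form; this text tells all that it offers. Calls block until the motion is done:
- r.move_ptp(position, orientation): joint-space move of the TCP to a pose.
- r.movel(position, attitude=None, v=0.15, contact_N=None): straight line of the TCP; attitude=None keeps the orientation; v is the mean speed in m/s. With contact_N (N) it stops when the force on the tool has changed by that much, and returns True; else False.
- r.movej(angles): joint-space move.
- r.ungrasp() and r.grasp(f_grip=None): open the fingers fully, or close them until they stop; f_grip is the grip in N (None keeps the last).
- r.dwell(seconds).
- r.solve_ik(position, orientation): joint angles nearest the present ones, or None.
- r.camera(name): name is "scene" or "top" or "wrist"; returns a dict with "frame" (384x512x3 uint8, blue, green, red), "mtx" (3x3 intrinsics, pixels), "view" (4x4, takes a point from world to camera coordinates). Camera axes: x right, y down, z forward; pixel columns grow to the right and rows downward; lengths in m; the calibration is good to about 2 mm. A picture is of the moment at which its call begins. There is no depth.
A pose or a line that the arm cannot do raises r.Unreachable and nothing moves.
- r.hand_in(): hands the job in; it is judged then, once.
Trained networks look in the newest picture that a camera, given by its name, has taken for a name from the list of things; names that differ only in an ending like _2 or _b are one class to them, and where a whole thing is asked for, a point or a joint stands for the part that bears it (a point fixed in the world has none). Each returns a list of dicts, best first, with "score" (0 to 1); they miss things now and then, are a little off and sometimes report something else, mostly with a low value. They report only what shows in the picture. A call takes as long as a camera call.
- r.outline_of(camera, label): "pixels" (384x512 bool, what is visible of it) and "rect" ([left, top, width, height] in pixels, round what is visible of it).
- r.mark_of(camera, label): "uv" ([column, row] in pixels: a listed point, or the origin of a listed thing).
Readings, each from a call of its own:
- r.current_clock(): time.
- r.current_joint_pos(): joint angles.
- r.current_joint_velocities(): joint speeds.
- r.current_tau(): joint torques, N m.
- r.current_position(): TCP position.
- r.current_tool_rot(): TCP orientation.
- r.current_force(): force on the tool from outside, world axes, zero at the start.
- r.current_torque(): the same for the moment, N m.
- r.current_opening(): opening from 0.0 (shut) to 1.0 (fully open).
- r.current_grasp_force(): force on a finger pad.
Only numpy, scipy, OpenCV 4.12 (cv2) and the standard library are available. Lean on these libraries where they do the work, as an engineer would, in place of code of your own. Each camera call takes 0.05 s, during which the arm holds its last target. There are 200 camera calls.

## Working session

There is one attempt and no reset: what is moved stays moved. The work goes in short steps, each a Python script; the robot and the scene stay as the last script left them, time stands still between calls to the robot, and variables do not carry over. Pictures are saved under pics/ and viewed, at most 10 in all, crops included, and the job is handed in when it is done.

```bash
mkdir -p pics
cat > h.py <<'E'
from cell import r
import numpy as np, cv2
def ray(c,uv,z):
    V=c["view"];R=V[:3,:3];t=V[:3,3]
    d=R.T@np.linalg.inv(c["mtx"])@np.array([uv[0],uv[1],1.]);o=-R.T@t
    return o+d*(z-o[2])/d[2]
def proj(c,p):
    q=c["mtx"]@(c["view"][:3,:3]@np.array(p)+c["view"][:3,3]);return q[:2]/q[2]
H=dict(egg0=.052,tray_egg0=.07,seat_a=.07,egg_rack=0.,boiler=0.,lid=0.,lid_knob=.0985,lid_seat=.04,switch_press=.047,spice_jar=0,salt_shaker=0,garlic=0,mixer_tap=0)
E
python3 - <<'E'
from h import *
for n in ["scene","top"]:
    c=r.camera(n);cv2.imwrite(f"pics/{n}0.png",c["frame"])
    print(n,np.round(-c["view"][:3,:3].T@c["view"][:3,3],3))
    for k,z in H.items():
        for m in r.mark_of(n,k):
            if m["score"]>.3: print(k,round(m["score"],2),np.round(m["uv"]),np.round(ray(c,m["uv"],z)[:2],4))
print(r.hold_point_z,r.current_tool_rot(),r.current_clock())
E
```

```text
scene [-0.353 -0.659  1.252]
egg0 0.7 [291. 230.] [ 0.5009 -0.338 ]
egg0 0.68 [318. 225.] [ 0.5593 -0.404 ]
egg0 0.45 [334. 237.] [ 0.5425 -0.4657]
egg0 0.44 [309. 242.] [ 0.4884 -0.4046]
tray_egg0 0.71 [235. 216.] [ 0.4545 -0.1643]
seat_a 0.82 [250. 211.] [ 0.496  -0.1942]
seat_a 0.63 [231. 200.] [ 0.5045 -0.1209]
egg_rack 0.85 [310. 244.] [ 0.5176 -0.3996]
boiler 0.85 [241. 222.] [ 0.4916 -0.1646]
boiler 0.56 [230. 214.] [ 0.5013 -0.1153]
boiler 0.42 [229. 200.] [ 0.5549 -0.0817]
boiler 0.4 [334. 240.] [ 0.5692 -0.4615]
lid 0.59 [239. 167.] [ 0.7069 -0.0348]
lid_knob 0.83 [242. 151.] [ 0.6972 -0.0562]
lid_knob 0.42 [336. 238.] [ 0.5049 -0.4801]
switch_press 0.51 [215. 233.] [ 0.382  -0.1342]
spice_jar 0.72 [298. 182.] [ 0.7412 -0.2529]
salt_shaker 0.62 [313. 200.] [ 0.6911 -0.3353]
mixer_tap 0.75 [311. 247.] [ 0.5083 -0.4075]
top [ 0.464 -0.154  1.091]
egg0 0.78 [339. 187.] [ 0.5461 -0.4073]
egg0 0.58 [311. 207.] [ 0.4911 -0.3309]
egg0 0.49 [356. 193.] [ 0.5294 -0.4557]
egg0 0.46 [333. 210.] [ 0.4827 -0.3923]
tray_egg0 0.78 [246. 188.] [ 0.538  -0.1553]
tray_egg0 0.74 [245. 220.] [ 0.4538 -0.1537]
tray_egg0 0.43 [374. 247.] [ 0.3846 -0.4957]
seat_a 0.96 [262. 205.] [ 0.4937 -0.1979]
seat_a 0.65 [232. 200.] [ 0.5054 -0.1187]
seat_a 0.61 [282. 124.] [ 0.7136 -0.2497]
egg_rack 0.74 [332. 199.] [ 0.5152 -0.4009]
lid 0.91 [205. 131.] [ 0.7065 -0.0357]
lid_knob 0.97 [199. 127.] [ 0.696  -0.0303]
lid_seat 0.57 [208. 132.] [ 0.6938 -0.0478]
switch_press 0.6 [200. 127.] [ 0.7076 -0.0269]
switch_press 0.38 [235. 245.] [ 0.3861 -0.1271]
spice_jar 0.71 [283. 124.] [ 0.7288 -0.2595]
salt_shaker 0.53 [307. 139.] [ 0.6883 -0.3298]
salt_shaker 0.53 [281. 124.] [ 0.7307 -0.2543]
salt_shaker 0.32 [265. 205.] [ 0.4969 -0.2106]
garlic 0.54 [372. 249.] [ 0.3743 -0.5142]
mixer_tap 0.43 [247. 188.] [ 0.5448 -0.1585]
0.0187 [1.16141321e-01 9.93232698e-01 1.14988857e-05 2.51701973e-05] 1.4
```

```bash
python3 -c "
import cv2
a=cv2.imread('pics/top0.png')[90:290,150:420];cv2.imwrite('pics/topc.png',cv2.resize(a,None,fx=2.9,fy=2.9,interpolation=cv2.INTER_CUBIC))"
```

```text
(no output)
```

View pics/scene0.png

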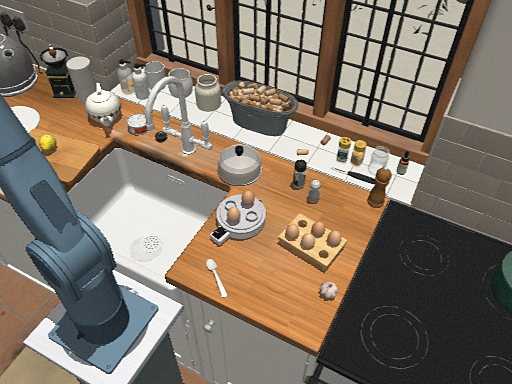

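View pics/topc.png

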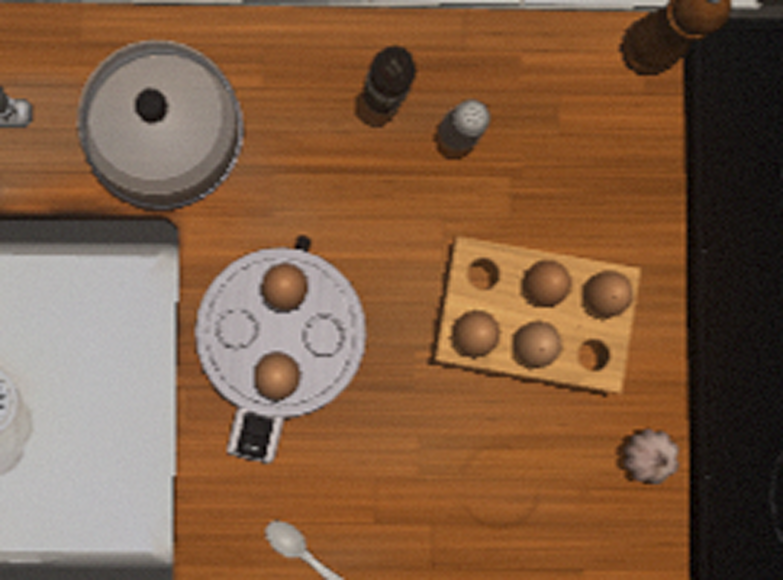

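Run:
```python
from h import *
c=r.camera("scene")
for uv,z in [((188,152),0.),((165,125),.17),((205,123),.17),((207,145),0),((165,85),.36),((150,110),.3)]: print(uv,ray(c,uv,z)[:2].round(3))
c=r.camera("top"); print("lever",ray(c,(155,128),.17)[:2].round(3))
cv2.imwrite("pics/t.png",c["frame"][60:260,60:330])
rot=r.current_tool_rot()
for p in [(.15,.632,.239),(.1,.45,.35),(.13,.5,.35),(.45,-.28,.35),(.47,-.33,.3)]:
    s=r.solve_ik(p,rot); print(p,None if s is None else np.round(s,3))
```

```text
(188, 152) [0.685 0.172]
(165, 125) [0.618 0.201]
(205, 123) [0.692 0.087]
(207, 145) [0.752 0.13 ]
(165, 85) [0.601 0.159]
(150, 110) [0.537 0.18 ]
lever [0.675 0.066]
(0.15, 0.632, 0.239) [-1.404  0.535 -0.004  1.539  0.003  1.067 -0.071]
(0.1, 0.45, 0.35) [-1.429  0.095 -0.023  1.873  0.002  1.174 -0.114]
(0.13, 0.5, 0.35) [-1.395  0.2   -0.01   1.749  0.002  1.193 -0.068]
(0.45, -0.28, 0.35) [-0.379  0.367  1.113  1.76  -0.349  1.233  2.164]
(0.47, -0.33, 0.3) [-0.279  0.625  1.228  1.72  -0.619  1.25   2.436]
```

```bash
cat >> h.py <<'E'
def quat(a):  # tool down, closing line at azimuth a (deg)
    f=np.radians((a+90)/2); return np.array([np.cos(f),np.sin(f),0,0])
E
python3 - <<'E'
from h import *
az=76.6
pol=lambda R,a,z:(R*np.cos(np.radians(a)),R*np.sin(np.radians(a)),z)
for R,z in [(.46,.35),(.44,.42),(.46,.45)]:
    s=r.solve_ik(pol(R,az,z),quat(az)); print(R,z,None if s is None else np.round(s,2))
s=r.solve_ik(pol(.46,66.6,.42),quat(66.6));print(np.round(s,3))
s=r.solve_ik(pol(.46,az,.42),quat(az));print(np.round(s,3))
E
```

```text
0.46 0.35 [-1.42  0.09 -0.02  1.88  0.    1.17 -0.1 ]
0.44 0.42 [-1.42  0.01 -0.02  1.8   0.    1.33 -0.1 ]
0.46 0.45 [-1.42  0.04 -0.01  1.7   0.    1.4  -0.1 ]
[-1.315  0.045  0.057  1.762 -0.003  1.335 -0.095]
[-1.420e+00  4.800e-02 -1.500e-02  1.758e+00  1.000e-03  1.335e+00
 -9.900e-02]
```

Run:
```python
from h import *
az=76.6
pol=lambda R,a,z:(R*np.cos(np.radians(a)),R*np.sin(np.radians(a)),z)
r.movel(pol(.46,az,.42),quat(az),v=.3)
q=r.current_joint_pos().copy(); q=np.array(q); q[0]+=np.radians(az+20); r.movej(q)
print(r.current_position(),r.current_joint_pos())
def look(p,a,f,ks):
    r.move_ptp(p,quat(a)); c=r.camera("wrist"); cv2.imwrite(f,c["frame"])
    print(f,"cam",np.round(-c["view"][:3,:3].T@c["view"][:3,3],3),"axis",c["view"][2,:3].round(2),"j",np.round(r.current_joint_pos(),2))
    for k in ks:
        for m in r.mark_of("wrist",k):
            if m["score"]>.3: print(k,round(m["score"],2),np.round(m["uv"]),np.round(ray(c,m["uv"],H[k])[:2],4))
look((.47,-.16,.33),0,"pics/wb.png",["tray_egg0","seat_a","boiler","lid_seat","switch_press"])
look((.47,-.39,.33),-10,"pics/wr.png",["egg0","egg_rack"])
print(r.current_clock())
```

```text
[ 0.43279493 -0.15646605  0.41891545] [ 2.71289011e-01  5.05062492e-02 -2.31036173e-02  1.75849710e+00
  9.99045436e-04  1.33386478e+00 -9.90251910e-02]
pics/wb.png cam [ 0.471 -0.08   0.476] axis [-0.   -0.31 -0.95] j [ 0.27  0.18 -0.04  1.82  0.01  1.14  0.23]
tray_egg0 0.95 [298. 161.] [ 0.538 -0.16 ]
tray_egg0 0.86 [242. 157.] [ 0.4531 -0.1546]
seat_a 0.62 [274. 134.] [ 0.4997 -0.1198]
seat_a 0.58 [268. 184.] [ 0.4932 -0.1965]
switch_press 0.84 [206. 142.] [ 0.395  -0.1334]
pics/wr.png cam [ 0.485 -0.31   0.476] axis [-0.05 -0.3  -0.95] j [ 0.52  0.39  0.13  1.55 -0.06  1.21  0.49]
egg0 0.92 [295. 193.] [ 0.5289 -0.4568]
egg0 0.78 [262. 162.] [ 0.484  -0.3958]
egg0 0.74 [296. 162.] [ 0.5366 -0.4048]
egg0 0.65 [222. 225.] [ 0.3974 -0.4923]
egg0 0.56 [267. 125.] [ 0.5006 -0.3401]
egg_rack 0.91 [279. 152.] [ 0.5169 -0.3932]
6.8083
```

```bash
python3 -c "
import cv2,numpy as np
a=cv2.imread('pics/wb.png')[90:240,160:360];b=cv2.imread('pics/wr.png')[80:260,180:380]
cv2.imwrite('pics/w2.png',np.hstack([cv2.resize(a,(400,300)),cv2.resize(b,(400,360))[:300]]))"
```

```text
(no output)
```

View pics/w2.png

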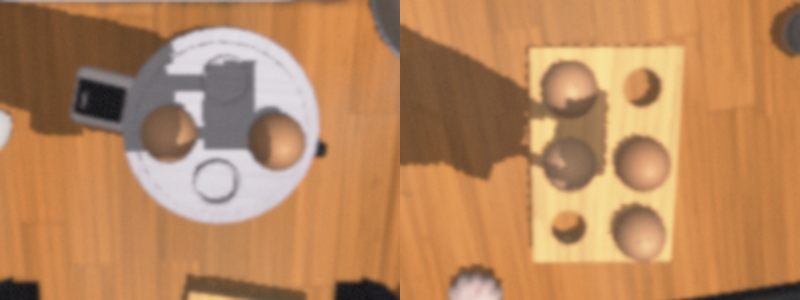

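```bash
cat >> h.py <<'E'
def fit(M,W):  # 2D rigid fit model->world
    M=np.array(M,float);W=np.array(W,float);m=M.mean(0);w=W.mean(0)
    A=(M-m)@[1,1j];B=(W-w)@[1,1j];th=np.angle((np.conj(A)*B).sum())
    R=np.array([[np.cos(th),-np.sin(th)],[np.sin(th),np.cos(th)]]);t=w-R@m
    return R,t,np.degrees(th),(W-(M@R.T+t))
E
python3 - <<'E'
from h import *
rk=[(-.058,-.029),(0,-.029),(0,.029),(.058,.029)]
wr=[(.5006,-.3401),(.484,-.3958),(.5366,-.4048),(.5289,-.4568)]
tp=[(.4911,-.3309),(.4827,-.3923),(.5461,-.4073),(.5294,-.4557)]
for d in (wr,tp,None):
    R,t,th,e=fit(rk*2,wr+tp) if d is None else fit(rk,d)
    print("rack",t.round(4),th.round(1),(e*1e3).round(1).tolist(),(np.array(rk)@R.T+t).round(4).tolist())
s=.041*np.array([(1,0),(-1,0),(0,1),(0,-1)])
wr=[(.538,-.16),(.4531,-.1546),(.4997,-.1198),(.4932,-.1965)]
tp=[(.538,-.1553),(.4538,-.1537),(.5054,-.1187),(.4937,-.1979)]
for d in (wr,tp,None):
    R,t,th,e=fit(list(s)*2,wr+tp) if d is None else fit(s,d)
    print("boiler",t.round(4),th.round(1),(e*1e3).round(1).tolist(),(s@R.T+t).round(4).tolist())
E
```

```text
rack [ 0.5125 -0.3994] -102.4 [[3.9, -3.6], [-0.2, -2.7], [-4.2, 0.8], [0.5, 5.4]] [[0.4967, -0.3365], [0.4842, -0.3931], [0.5408, -0.4056], [0.5284, -0.4622]]
rack [ 0.5123 -0.3966] -100.2 [[-3.0, 3.4], [-1.1, -0.9], [5.2, -5.6], [-1.2, 3.1]] [[0.4941, -0.3343], [0.4838, -0.3914], [0.5409, -0.4017], [0.5306, -0.4588]]
rack [ 0.5124 -0.398 ] -101.2 [[5.3, -4.7], [0.0, -3.5], [-4.3, -1.2], [-0.7, 3.7], [-4.2, 4.5], [-1.3, 0.0], [5.2, -3.7], [-0.2, 4.8]] [[0.4953, -0.3354], [0.484, -0.3923], [0.5409, -0.4036], [0.5296, -0.4605]]
boiler [ 0.496  -0.1577] -4.2 [[1.1, 0.7], [-2.0, 0.1], [0.7, -3.0], [0.2, 2.1]] [[0.5369, -0.1607], [0.4551, -0.1547], [0.499, -0.1168], [0.493, -0.1986]]
boiler [ 0.4977 -0.1564] -4.7 [[-0.6, 4.4], [-3.1, -0.6], [4.3, -3.2], [-0.7, -0.6]] [[0.5386, -0.1597], [0.4569, -0.1531], [0.5011, -0.1155], [0.4944, -0.1973]]
boiler [ 0.4969 -0.1571] -4.4 [[0.3, 0.2], [-2.9, -0.7], [-0.3, -3.6], [-0.5, 1.4], [0.3, 4.9], [-2.2, 0.2], [5.4, -2.5], [0.0, 0.0]] [[0.5377, -0.1602], [0.456, -0.1539], [0.5, -0.1162], [0.4937, -0.1979]]
```

```bash
cat >> h.py <<'E'
_t=np.linspace(-np.pi/2,np.pi/2,19);_p=np.linspace(0,2*np.pi,40)
EGG=np.array([(.022*np.cos(t)*np.cos(p),.022*np.cos(t)*np.sin(p),(.033 if t>0 else .022)*np.sin(t)) for t in _t for p in _p])
def cen(m): M=cv2.moments(m.astype(np.uint8),True); return np.array([M["m10"],M["m01"]])/M["m00"],M["m00"]
def eggs(cam,c,label,z,smin=.3):
    out=[]
    for o in r.outline_of(cam,label):
        if o["score"]<smin: continue
        g,a=cen(o["pixels"]); p=np.append(ray(c,g,z)[:2],z)
        for _ in range(6):
            h=np.array([proj(c,q) for q in EGG+p]); m=np.zeros((384,512),np.uint8)
            hull=cv2.convexHull((h*16).astype(np.float32)); cv2.fillConvexPoly(m,np.round(hull).astype(np.int32),1,shift=4)
            g2,a2=cen(m); p[:2]+=ray(c,g,z)[:2]-ray(c,g2,z)[:2]
        out.append((p[:2].round(4).tolist(),round(o["score"],2),round(a/a2,2)))
    return out
E
python3 - <<'E'
from h import *
def look(p,a,f,ks):
    r.move_ptp(p,quat(a)); c=r.camera("wrist"); cv2.imwrite(f,c["frame"])
    for k in ks: print(f,k,*eggs("wrist",c,k,H[k]),sep="\n  ")
    return c
look((.535,-.44,.22),-11,"pics/wr2.png",["egg0"])
look((.49,-.35,.22),-11,"pics/wr1.png",["egg0"])
look((.497,-.157,.22),-4,"pics/wb2.png",["tray_egg0"])
c=r.camera("top");print("top",eggs("top",c,"egg0",.052),eggs("top",c,"tray_egg0",.07))
print(r.current_clock())
E
```

```text
pics/wr2.png
  egg0
  ([0.545, -0.405], 0.86, 0.86)
  ([0.5357, -0.4627], 0.76, 0.91)
  ([0.4979, -0.3391], 0.62, 0.94)
pics/wr1.png
  egg0
  ([0.4878, -0.3961], 0.98, 0.9)
  ([0.4977, -0.3388], 0.7, 0.87)
  ([0.5452, -0.4055], 0.64, 0.86)
  ([0.5356, -0.4621], 0.56, 0.88)
  ([0.4534, -0.1474], 0.44, 0.91)
pics/wb2.png
  tray_egg0
  ([0.4563, -0.1533], 0.79, 0.94)
  ([0.5382, -0.1596], 0.62, 0.88)
top [([0.4875, -0.3943], 0.74, 0.83), ([0.5454, -0.4057], 0.63, 0.79), ([0.5363, -0.462], 0.51, 1.08), ([0.4979, -0.3374], 0.47, 0.89)] []
9.1417
```

```bash
cat >> h.py <<'E'
def st(s): print(s,"pos",np.round(r.current_position(),4),"F",np.round(r.current_force(),1),"op",round(float(r.current_opening()),3),"g",np.round(r.current_grasp_force(),1),"t",round(r.current_clock(),1))
def pick(xy,a,dz=.039):
    r.ungrasp(); r.move_ptp((*xy,.16),quat(a)); r.movel((*xy,.06),v=.15)
    print(r.movel((*xy,dz),v=.04,contact_N=4)); st("down"); r.grasp(12); st("grip")
    r.movel((*xy,.06),v=.04); r.movel((*xy,.2),v=.2); r.dwell(.1); st("lift")
def place(xy,a):
    r.move_ptp((*xy,.2),quat(a)); r.movel((*xy,.085),v=.12); r.dwell(.2); st("above")
    print(r.movel((*xy,.0545),v=.02,contact_N=2)); st("contact")
E
python3 - <<'E'
from h import *
pick((.4978,-.3389),-9.9)
place((.5004,-.1156),-4.4)
E
```

```text
False
down pos [ 0.4978 -0.3389  0.0389] F [ 0.6  0.3 -0.1] op 0.997 g 0.0 t 11.6
grip pos [ 0.4976 -0.3389  0.039 ] F [-0.5 -0.   1.5] op 0.494 g 12.0 t 12.4
lift pos [ 0.4969 -0.3383  0.1983] F [ 0.9 -0.  -0.4] op 0.492 g 12.0 t 14.0
above pos [ 0.5009 -0.1157  0.0856] F [ 0.6 -0.  -0.8] op 0.487 g 12.0 t 16.2
True
contact pos [ 0.5001 -0.1153  0.0567] F [-0.   1.1  3.4] op 0.489 g 12.0 t 17.5
```

```bash
cat >> h.py <<'E'
def release():
    r.ungrasp(); p=r.current_position(); r.movel((p[0],p[1],.1),v=.06); r.movel((p[0],p[1],.2),v=.25)
E
python3 - <<'E'
from h import *
release()
r.move_ptp((.497,-.157,.22),quat(-4.4)); c=r.camera("wrist"); cv2.imwrite("pics/e1.png",c["frame"][60:330,120:440])
print(eggs("wrist",c,"tray_egg0",.07),eggs("wrist",c,"egg0",.07)); st("")
E
```

```text
[([0.5379, -0.1596], 0.82, 0.97), ([0.4565, -0.1532], 0.77, 0.91)] [([0.5421, -0.3803], 0.94, 0.65), ([0.4886, -0.3738], 0.81, 0.71), ([0.5001, -0.1154], 0.63, 0.94)]
 pos [ 0.4963 -0.1558  0.2187] F [-0.3 -0.1  0.6] op 0.997 g 0.0 t 20.1
```

View pics/e1.png

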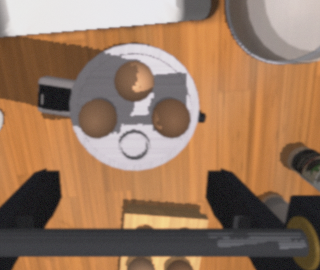

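The picture shows the first egg upright in its collar at crop (133,80), with the remaining collar empty at (135,145). I'll place the second egg next.

Run:
```python
from h import *
pick((.5357,-.4624),-9.9)
if r.current_opening()>.4:
    place((.4944,-.1974),-4.4)
    if r.current_position()[2]<.0585:
        release(); r.move_ptp((.497,-.157,.22),quat(-4.4)); c=r.camera("wrist"); cv2.imwrite("pics/e2.png",c["frame"])
        print(eggs("wrist",c,"tray_egg0",.07),eggs("wrist",c,"egg0",.07)); st("")
        c=r.camera("top"); print(eggs("top",c,"egg0",.052))
        for p in [(.66,-.04,.3),(.62,-.06,.3)]:
          for a in (0,-20,20): print(p,a,r.solve_ik(p,quat(a)))
```

```text
False
down pos [ 0.5357 -0.4624  0.0389] F [ 0.8  0.5 -0.7] op 0.999 g 0.0 t 23.1
grip pos [ 0.5357 -0.4624  0.039 ] F [ 0.5 -0.3 -0. ] op 0.491 g 12.0 t 23.8
lift pos [ 0.5349 -0.4616  0.1979] F [ 0.1 -0.6 -1.3] op 0.492 g 12.0 t 25.4
above pos [ 0.4948 -0.1975  0.0856] F [ 0.6  0.4 -0.3] op 0.495 g 12.0 t 27.8
True
contact pos [ 0.4939 -0.1968  0.0569] F [1.3 0.3 1.5] op 0.491 g 12.0 t 29.0
[([0.538, -0.1594], 0.7, 0.92), ([0.4564, -0.1526], 0.61, 0.9), ([0.5188, -0.3139], 0.33, 2.39)] [([0.4941, -0.1968], 0.95, 0.93), ([0.5421, -0.3775], 0.9, 0.55), ([0.4987, -0.1399], 0.73, 3.78), ([0.489, -0.3714], 0.72, 0.67), ([0.5, -0.1154], 0.67, 0.94), ([0.4764, -0.129], 0.45, 3.19)]
 pos [ 0.496  -0.1577  0.2188] F [ 0.6 -0.2 -0.5] op 0.999 g 0.0 t 31.7
[([0.4877, -0.3945], 0.77, 0.95), ([0.5457, -0.4045], 0.56, 0.79)]
(0.66, -0.04, 0.3) 0 [-0.09520222  0.50573522  0.13096651  1.44348027 -0.06801599  1.1968018
  0.04440528]
(0.66, -0.04, 0.3) -20 [-0.14259259  0.50856485  0.20210397  1.44682081 -0.10519295  1.1967941
 -0.27600854]
(0.66, -0.04, 0.3) 20 [-0.04746269  0.50460577  0.05962452  1.44008793 -0.0309411   1.1978138
  0.36508873]
(0.62, -0.06, 0.3) 0 [-0.07458046  0.43473579  0.13781965  1.55353416 -0.06321875  1.15768664
  0.07596769]
(0.62, -0.06, 0.3) -20 [-0.12581762  0.43730695  0.20964838  1.55690243 -0.0963886   1.15753038
 -0.24565623]
(0.62, -0.06, 0.3) 20 [-0.02303161  0.43378668  0.06587219  1.5501145  -0.03019926  1.15868634
  0.39791986]
```

Both eggs are seated and the remaining rack eggs haven't moved. Next I'll locate the lid knob.

```bash
cat >> h.py <<'E'
KN=np.array([(.0145*np.cos(p),.0145*np.sin(p),z) for p in _p for z in (.091,.110)])
def knob(c,uv,z0=0.,thr=60):
    g=c["frame"].max(2)<thr; n,l,s,ce=cv2.connectedComponentsWithStats(g.astype(np.uint8))
    i=min(range(1,n),key=lambda i:np.hypot(*(ce[i]-uv))+(1e4 if s[i,4]<40 else 0)); p=np.append(ray(c,ce[i],.1+z0)[:2],z0)
    for _ in range(6):
        m=np.zeros((384,512),np.uint8); h=np.array([proj(c,q) for q in KN+p])
        cv2.fillConvexPoly(m,np.round(cv2.convexHull((h*16).astype(np.float32))).astype(np.int32),1,shift=4)
        g2,a2=cen(m); p[:2]+=ray(c,ce[i],.1+z0)[:2]-ray(c,g2,.1+z0)[:2]
    return p[:2].round(4),round(s[i,4]/a2,2),ce[i].round(1)
E
python3 - <<'E'
from h import *
r.movel((.62,-.08,.27),quat(0),v=.25)
c=r.camera("wrist"); cv2.imwrite("pics/k1.png",c["frame"]); print(c["view"][:3,:3].T@-c["view"][:3,3])
for k in ["lid_knob","lid"]:
    for m in r.mark_of("wrist",k): print(k,m["score"].__round__(2),np.round(m["uv"]),ray(c,m["uv"],H[k])[:2].round(4))
m=r.mark_of("wrist","lid_knob")
if m: print(knob(c,m[0]["uv"]),knob(c,m[0]["uv"],thr=45))
c=r.camera("top"); print(knob(c,proj(c,(.696,-.032,.1))))
st("")
E
```

```text
[ 0.61944739 -0.00168477  0.41512616]
lid_knob 0.63 [320. 136.] [ 0.696  -0.0357]
lid 0.91 [305. 130.] [ 0.6955 -0.0368]
lid 0.38 [192. 224.] [ 0.5156 -0.1901]
(array([ 0.6954, -0.0371]), np.float64(0.4), array([320.7, 137.8])) (array([ 0.6877, -0.0347]), np.float64(0.12), array([314. , 135.6]))
(array([ 0.8823, -0.0098]), np.float64(5.09), array([192. ,  56.6]))
 pos [ 0.6191 -0.081   0.2699] F [-0.7  0.1  1.1] op 1.0 g 0.0 t 32.8
```

View pics/k1.png

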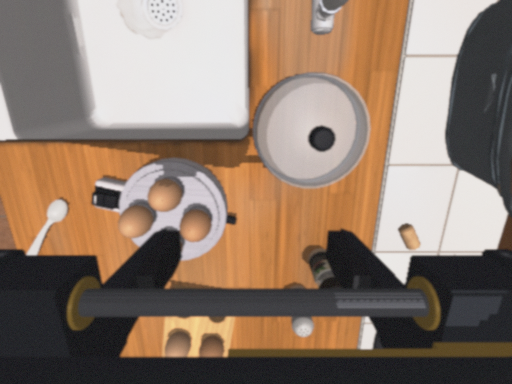

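Run:
```python
from h import *
r.movel((.6955,-.037,.2),v=.2); r.dwell(.2)
c=r.camera("wrist"); cv2.imwrite("pics/k2.png",c["frame"])
u=proj(c,(.6955,-.037,.1)); print(u)
for t in (60,80,100,120): print(t,*knob(c,u,thr=t))
for o in r.outline_of("wrist","lid")[:1]: print(o["score"],o["rect"])
st("")
```

```text
[253.07933594 191.38929134]
60 [ 0.6969 -0.0371] 0.68 [254.5 192. ]
80 [ 0.6969 -0.037 ] 0.72 [254.5 192.1]
100 [ 0.6969 -0.037 ] 0.75 [254.5 192. ]
120 [ 0.697  -0.0371] 0.79 [254.6 192.1]
0.91 [189.3, 105.8, 130.7, 133.1]
 pos [ 0.6955 -0.0376  0.201 ] F [-0.1  0.6 -0. ] op 1.001 g 0.0 t 33.8
```

Run:
```python
from h import *
r.movel((.697,-.037,.11),v=.12); print(r.movel((.697,-.037,.082),v=.05,contact_N=5)); st("down")
r.grasp(35); st("grip")
r.movel((.697,-.037,.1),v=.04); r.movel((.697,-.037,.25),v=.15); r.dwell(.2); st("lift")
c=r.camera("wrist"); cv2.imwrite("pics/k3.png",c["frame"])
p=r.current_position(); u=proj(c,(p[0],p[1],p[2]+.0187))
print(u)
for t in (60,100): print(knob(c,u,p[2]-.082,t))
for o in r.outline_of("wrist","lid")[:1]: print(o["score"],o["rect"],cen(o["pixels"]))
c=r.camera("top")
for o in r.outline_of("top","lid")[:1]: print(o["score"],o["rect"],[ray(c,(o["rect"][0]+o["rect"][2]/2,o["rect"][1]+o["rect"][3]/2),p[2]-.082)])
```

```text
False
down pos [ 0.6971 -0.037   0.082 ] F [0.3 1.  0.7] op 1.005 g 0.0 t 35.4
grip pos [ 0.697 -0.037  0.082] F [-0.2  0.4  0. ] op 0.309 g 35.0 t 36.4
lift pos [ 0.6966 -0.037   0.249 ] F [-0.3  0.4 -3.2] op 0.31 g 35.0 t 38.3
[253.26786645 260.77958322]
(array([ 0.6875, -0.0764]), np.float64(14.13), array([237.3, 321.3]))
(array([ 0.7027, -0.0731]), np.float64(20.53), array([263.9, 316.6]))
0.8 [147.5, 107.4, 209.7, 180.6] (array([253.37542478, 192.32804294]), 25896.0)
0.82 [178.8, 83.1, 51.2, 67.0] [array([ 0.70499432, -0.05229926,  0.16723674])]
```

View pics/k3.png

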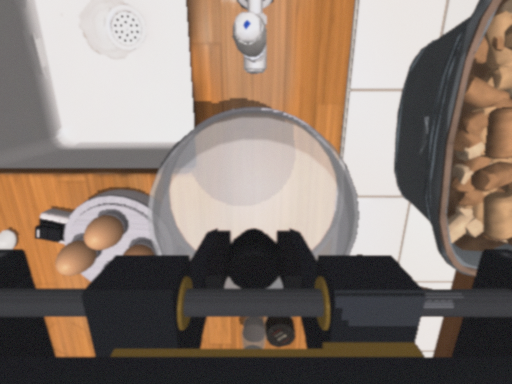

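Run:
```python
from h import *
r.movel((.4972,-.1563,.25),v=.2); r.dwell(.3)
c=r.camera("wrist"); p=r.current_position()
rim=np.array([proj(c,(p[0]+.0775*np.cos(t),p[1]+.0775*np.sin(t),p[2]-.082)) for t in np.linspace(0,6.28,90)])
print("pred",rim.min(0),rim.max(0))
for o in r.outline_of("wrist","lid")[:1]: print(o["score"],o["rect"],o["rect"][0]+o["rect"][2])
st("above")
r.movel((.4972,-.1563,.14),v=.1); r.dwell(.2); st("near")
print(r.movel((.4972,-.1563,.118),v=.02,contact_N=4)); st("contact")
```

```text
pred [166.07645575 108.40136265] [340.20568831 273.67065191]
0.75 [146.7, 106.8, 212.3, 182.0] 359.0
above pos [ 0.4973 -0.1561  0.2499] F [ 0.  -0.3 -2.5] op 0.309 g 35.0 t 40.2
near pos [ 0.4975 -0.1564  0.1405] F [-1.3  0.6 -3. ] op 0.309 g 35.0 t 41.7
True
contact pos [ 0.497  -0.1562  0.1218] F [-1.1  0.6  5.3] op 0.314 g 35.0 t 42.5
```

Run:
```python
from h import *
r.ungrasp(); r.movel((.497,-.1562,.2),v=.15); st("rel")
r.movel((.42,-.16,.21),v=.25); r.dwell(.1)
c=r.camera("wrist"); cv2.imwrite("pics/s1.png",c["frame"])
for k,z in [("switch_press",.047),("lid_knob",.1385),("lid",.04)]:
    for m in r.mark_of("wrist",k): print(k,round(m["score"],2),np.round(m["uv"]),ray(c,m["uv"],z)[:2].round(4))
print(knob(c,proj(c,(.4972,-.156,.14)),.04,60))
P=(.4972,-.1563)
for th in (160,165,170,175):
    a=np.radians(th); print(th,[proj(c,(P[0]+R*np.cos(a),P[1]+R*np.sin(a),z)).round() for R,z in ((.112,.047),(.124,.03))])
r.grasp(5); st("")
```

```text
rel pos [ 0.4966 -0.156   0.1994] F [-0.4  0.6 -0. ] op 1.003 g 0.0 t 44.2
switch_press 0.6 [227. 151.] [ 0.3901 -0.1291]
lid_knob 0.79 [344. 200.] [ 0.4976 -0.1564]
lid 0.56 [317. 172.] [ 0.4967 -0.1564]
(array([ 0.4959, -0.1562]), np.float64(0.72), array([343.4, 200.6]))
160 [array([228., 141.]), array([220., 136.])]
165 [array([226., 149.]), array([218., 144.])]
170 [array([224., 157.]), array([216., 153.])]
175 [array([224., 166.]), array([215., 162.])]
 pos [ 0.42 -0.16  0.21] F [ 0.7  0.1 -0. ] op 0.005 g 0.0 t 46.2
```

View pics/s1.png

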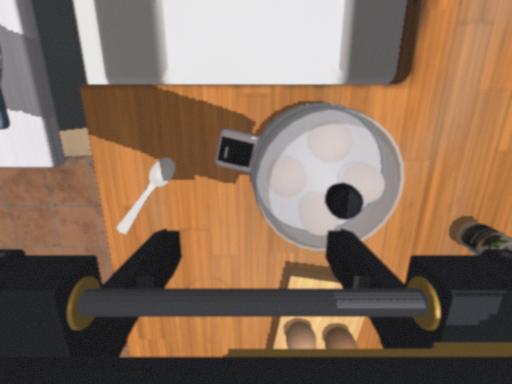

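The lid sits square over four eggs. The knob is at (344,201), and the pod and rocker are at (238,151), with the rocker's outer end near (226,150), at about 166° from the boiler's centre. I'll press there with the fingers shut and turned tangentially.

Run:
```python
from h import *
a=np.radians(166); x,y=.4972+.115*np.cos(a),-.1563+.115*np.sin(a); print(x,y)
for z in (.15,.04): print(r.solve_ik((x,y,z),quat(76)))
r.movel((.40,-.135,.21),quat(76),v=.2)
r.movel((x,y,.15),v=.2); r.movel((x,y,.06),v=.1); r.dwell(.1); st("pre")
print(r.movel((x,y,.038),v=.02,contact_N=14)); st("press"); r.dwell(.2)
r.movel((x,y,.06),v=.05); r.movel((x,y,.2),v=.2)
c=r.camera("wrist"); cv2.imwrite("pics/s2.png",c["frame"]); st("")
```

```text
0.38561599147826037 -0.1284789820060382
[ 0.27025134  0.27384573 -0.06772589  2.22060242  0.03032708  0.6479628
  1.50730906]
[ 0.26133667  0.5185528  -0.05975476  2.26778191  0.0847513   0.35720287
  1.4564476 ]
pre pos [ 0.3861 -0.1286  0.0606] F [-0.8  0.7  0.2] op 0.004 g 0.0 t 49.3
True
press pos [ 0.3841 -0.1282  0.0432] F [-2.4  1.1 12.4] op 0.005 g 6.7 t 50.1
 pos [ 0.3847 -0.1282  0.1988] F [ 0.2  0.2 -0.2] op 0.005 g 0.0 t 51.7
```

Run:
```python
from h import *
x,y=.3856,-.1285
r.movel((x,y,.07),v=.2); r.movel((x,y,.05),v=.05); 
print(r.movel((x,y,.037),v=.02,contact_N=26)); st("press"); r.dwell(.2); st("")
r.movel((x,y,.06),v=.05); r.movel((x,y,.2),v=.2); r.movel((.42,-.16,.25),quat(0),v=.2)
c=r.camera("wrist"); a=c["frame"][60:260,160:420]
for m in r.mark_of("wrist","lid_knob"): print(round(m["score"],2),ray(c,m["uv"],.1385)[:2].round(4))
b=cv2.imread("pics/s1.png")[120:180,195:275]; d=c["frame"]; u=proj(c,(.39,-.129,.045)).astype(int); d=d[u[1]-30:u[1]+30,u[0]-35:u[0]+45]
cv2.imwrite("pics/s3.png",np.hstack([cv2.resize(b,(400,300)),cv2.resize(d,(400,300))])); st("")
```

```text
True
press pos [ 0.386  -0.1286  0.0434] F [-4.4  0.7 20.2] op 0.007 g 10.3 t 53.5
 pos [ 0.386  -0.1286  0.0435] F [-3.4  1.  18. ] op 0.005 g 9.0 t 53.7
0.88 [ 0.4946 -0.156 ]
0.27 [ 0.5983 -0.2463]
 pos [ 0.4198 -0.1599  0.2497] F [ 0.5 -0.4  0.2] op 0.007 g 0.0 t 56.6
```

View pics/s3.png

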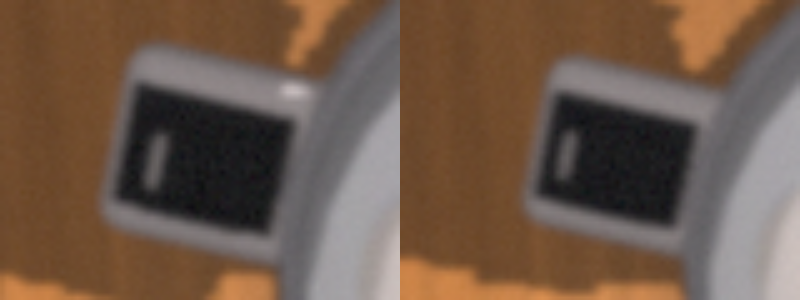

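Both presses stopped hard at the same height. I'll do one last press slightly further out, so the fingertip can only bear on the rocker's end, then hand in.

Run:
```python
from h import *
x,y=.4972+.120*np.cos(np.radians(166)),-.1563+.120*np.sin(np.radians(166))
try:
    r.movel((x,y,.16),quat(76),v=.25); r.movel((x,y,.055),v=.15)
    print(r.movel((x,y,.036),v=.025,contact_N=18)); st("press")
    r.movel((x,y,.12),v=.12)
except r.Unreachable as e: print("unreach",e)
st("end"); r.dwell(.2); print(r.hand_in())
```

```text
True
press pos [ 0.3811 -0.1273  0.0423] F [-2.4 -0.1 20.5] op 0.006 g 9.9 t 59.5
end pos [ 0.3803 -0.1272  0.1194] F [ 0.2 -0.5 -0. ] op 0.006 g 0.0 t 60.3
the job is handed in; nothing more can be done
None
```

Two rack eggs now stand upright in the empty seats, the lid is on the boiler's rim and the switch was pressed to its stop. I handed the job in at about 60.5 s; no verdict came back.

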